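Shut down the counter power unit and close its socket well

TASK

First switch off the counter power unit by sweeping its three red toggles right over to the side away from the robot. Then take the wooden cover off its sloping stand and close the socket well with it: tuck one short edge under the yellow lip with the cover tilted, level it down until it lies flat on the ledges inside the well, and let go. Leave the bowl, mallet, shower head and tin where they are.

Things in the scene. Friction and masses are not known exactly. Their poses are not given: they have to be found in the camera images.
- unit: Fixed grey power unit, 164 mm long (x, pointing roughly away from the robot), 48 mm high. Origin: on the counter under the centre of its open socket well; z up. The well is 148 (x) by 98 mm (y) inside, between 8 mm walls 48 mm high. Along each long side runs a ledge 10 mm wide, top 22 mm above the counter: the cover rests on these, with 8 mm play in x and 4 mm each side in y.
- lip (a point): Middle of the free edge of the yellow lip, on its underside: x -56, y 0, z 42 mm in the unit's frame. The lip juts 18 mm towards +x from the well's wall at the robot's end, over the well's full width, 6 mm thick, its underside 20 mm above the ledges. So the opening from above is only 130 mm long, shorter than the 140 mm cover. Axes as the unit's.
- bank (a point): Middle of the flat top of the toggle bank: x 0, y 82, z 48 mm in the unit's frame, axes as the unit's. The bank is the 50 mm wide part of the housing beside the well, with three toggles in a row along x. A shut fingertip dragged along the row in +x, its end 20 to 24 mm above this top, turns all three off.
- toggle_1 (a joint): Angle of the toggle nearest the robot: a red paddle, 34 mm from pivot to tip, 24 mm wide, 6 mm thick, pivot at x -48, y 82, z 50 mm in the unit's frame, turning about y. 0 to 0.2 = on, leaning 0.4 to 0.2 rad from upright towards the robot; grows as the tip swings to +x; 0.4 upright; off above 1.0; stop at 1.5. About 1 N at the tip moves it; it stays where left.
- toggle_2 (a joint): The middle toggle, same, pivot at x 0, y 82, z 50 mm in the unit's frame.
- toggle_3 (a joint): The toggle farthest from the robot, same, pivot at x +48, y 82, z 50 mm in the unit's frame.
- cover_grip (a point): Centre of the black grip rib (14 mm thick in x, 56 long in y, 40 tall) on the middle of the loose wooden cover, a plate 140 (x) by 90 (y) by 6 mm, 0.15 to 0.3 kg. z: plate normal, towards the rib. The point is 26 mm above the underside, 20 mm below the rib's top. Starts on the stand, tilted 0.55 rad, -x end low, towards the robot. Ends alike. Seated, this point is 48 mm above the counter.
- stand: Fixed dark steel sloping stand; the origin is on the counter below the middle of its slope, x pointing roughly away from the robot. A board 158 mm long and 120 mm wide (y) rises towards +x at 0.55 rad; its surface is 55 mm above the counter at the middle. A stop at the low end stands 5 mm above the board and holds the cover's low edge.
- bowl: Glass salad bowl, 180 mm across, 75 mm high; origin under its centre. Bystander.
- mallet: Hammer-shaped plastic mallet lying down, 230 mm long (x, head at +x), head 100 mm wide and 52 mm high; origin on the counter near the middle of its length. Bystander.
- shower_head: Chrome shower head lying down, disc 88 mm across, handle 180 mm long to its -x, 34 mm high; origin under the disc. Bystander.
- tin: Green tin, 56 mm across, 55 mm high, standing between unit and stand; origin under its centre. Bystander.
Not all that is in view belongs to the job. There is more than one size of the part that bears cover_grip; the job needs the larger.

How it is judged:
By the outcome, as a careful person would: the job done as asked, in the order asked, and still so for the second after the job is handed in, with the robot touching nothing.
It also fails if it takes over 58 s, if anything falls off the work surface, if the arm or the gripper's body presses on something with over 40 N, if the wrist force passes 120 N, or if a joint passes its speed limit or range.

ROBOT

A 6-joint arm with a two-finger parallel gripper is mounted at the origin on the work surface. World frame = base frame: x ahead of the robot, y to its left, z up, the work surface at z = 0. Lengths are in m, angles in rad, forces in N, time in s.
With the tool pointing down it reaches from about 0.325 to 0.775 m from the base axis. Payload 5.5 kg.
Tool frame: the origin (TCP) lies on the centre line of the jaws, within the pads' length; the fingertips stand 14 mm ahead of it and the grasp point (between the pads) lies 5 mm behind it; z points along the fingers, y is the direction in which the jaws open and shut (so a half turn about z gives the same grasp; the last joint's range is limited). The gripper opens to 85 mm and grips with 20 to 120 N. Pads are 22 mm wide; open, the fingers measure 114 mm over their backs; the gripper's body (76 mm by 85 mm) begins 54 mm behind the grasp point. The pads swing forward as they close: fully open they stand 13 mm farther back than shut.
Start: joints at [-1.27, 0.091, 1.231, -0, 1.82, -0.057], TCP at [0.21, -0.562, 0.245] pointing down, gripper open.
Joint ranges: [-2.87, 2.87], [-0.86, 2.18], [0.17, 2.46], [-1.51, 4.65], [0.06, 2.69], [-2.65, 2.65]. Speed limits (rad/s): [2.57, 2.57, 3.01, 3.14, 3.14, 3.14].

INTERFACE

Orientations are given as [roll, pitch, yaw] about the fixed x, y, z axes, in that order (R = Rz(yaw) Ry(pitch) Rx(roll)).
In Python, from cell import robot gives the robot as it stands. The module is installed in compiled form; this text tells all that it offers.
- The arm moves only by the tool step_arm, never from a script. Its argument "targets" is a list of rows, each a list of 7 numbers: the shift along the tool's x, y, z in cm, then the turn, a rotation vector about the tool's x, y, z in degrees, then the opening, from 0 (shut) to 1 (fully open). A call has 1 to 10 rows; each row shifts and turns the commanded pose from where the row before left it, along the tool's axes as they then stand; what a row does not reach is not made up. A row lasts 1/12 s, in which the tool goes at most 41.7 mm and 7.16 degrees, less where a joint would pass 70% of its speed; a pose out of reach is approached as far as the arm can. A call is refused whole if a number of a shift passes 4.17 or a number of a turn 7.16, either way. A call with a gripper value outside its range is refused whole. The fingers move at their own pace and stop on an object; "force" is the grip in N (left out, the last holds). Time passes only in rows, so rows that do not move let the fingers close. It gives the time, the measured TCP pose, the force and the opening at its end, in the units of the state.
- robot.sense(): the state, without advancing time (a new reading comes with each control period).
- robot.grab_frame(name): name is "scene" or "side" or "wrist"; returns the picture (400x640x3 uint8, blue, green, red); there is no depth.
- robot.get_calibration(name): a dict with "K" (3x3 intrinsics, pixels), "k1" (the pictures are not rectified: a ray, as slopes to the right and down, at radius r is drawn at 1 + k1 r^2 times it, then the intrinsics apply), "R" (3x3) and "t" (3): a world point X has camera coordinates R X + t. Camera axes: x right, y down, z forward; pixel columns grow to the right and rows downward; lengths in m; the calibration is good to about 2 mm. A picture is of the moment at which its call begins: read the wrist's pose just before it. get_calibration takes no time and is no camera call; for the wrist camera it gives the pose at the moment of the call.
- robot.sign_off(): hands the job in, once; it reports no verdict.
The state is a dict: "clock": time; "qpos": joint angles; "qvel": joint speeds; "joint_efforts": joint torques, N m; "tool_pos": TCP position; "eef_rot": TCP orientation; "force": force on the tool from outside, world axes, zero at the start; "torque": the same for the moment, N m; "gripper_width": finger opening in m.
Only numpy, scipy, OpenCV 4.12 (cv2) and the standard library are available. Lean on these libraries where they do the work, as an engineer would, in place of code of your own. Each camera call takes 0.05 s, during which the arm holds its last target.

## Working session

There is one attempt and no reset: what is moved stays moved. The work goes in short steps, Python scripts to look and compute and a tool call to move; the robot and the scene stay as the last step left them, time stands still between calls to the robot, and variables do not carry over. Pictures are saved under pics/ and viewed, and the job is handed in when it is done.

Besides the shell and the picture viewer there is one more tool, called after "Emit:" as a command line: name --pt "numbers of a row" for each row, then --argument value for the rest. step_arm: Moves the arm, as the interface text tells. Its arguments: {"type":"object","properties":{"targets":{"type":"array","items":{"type":"array","items":{"type":"number"}}},"force":{"type":"number"}},"required":["targets"]}

```bash
mkdir -p pics
cat > h.py <<'E'
import numpy as np,cv2
from cell import robot
def calib(n):
    c=robot.get_calibration(n);return {k:(np.array(v) if k!='k1' else v) for k,v in c.items()}
def ray(c,uv):
    K=c['K'];d=cv2.undistortPoints(np.array(uv,float).reshape(-1,1,2),K,np.array([c['k1'],0,0,0.])).reshape(-1,2)
    d=np.c_[d,np.ones(len(d))]@c['R'];return -c['R'].T@c['t'],d
def onz(c,uv,z):
    o,d=ray(c,uv);return o+d*((z-o[2])/d[:,2])[:,None]
def proj(c,X):
    X=np.atleast_2d(X).astype(float);return cv2.projectPoints(X,cv2.Rodrigues(c['R'])[0],c['t'],c['K'],np.array([c['k1'],0,0,0.]))[0].reshape(-1,2)
E
python3 - <<'E'
from h import *
print(robot.sense())
for n in('scene','side','wrist'):
    c=calib(n);print(n,c['K'].tolist(),c['k1'],(-c['R'].T@c['t']).round(3),c['R'][2].round(2))
    cv2.imwrite(f'pics/{n}0.png',robot.grab_frame(n))
E
```

```text
{'clock': 0.0, 'qpos': array([-1.26971328e+00,  9.18669108e-02,  1.23191687e+00, -2.72424639e-05,
        1.81981785e+00, -5.66952311e-02]), 'qvel': array([-8.79990594e-05,  1.00754267e-03,  1.18602646e-03,  1.28774796e-03,
        1.52526253e-04,  2.25290578e-04]), 'joint_efforts': array([ 4.99300688e-05, -4.58737600e+01, -4.18018234e+01, -3.44942634e-05,
        1.17303478e-02, -2.09503037e-05]), 'tool_pos': array([ 0.21002917, -0.5617507 ,  0.24412854]), 'eef_rot': array([-3.13958541e+00, -8.74650259e-05,  3.57771501e-01]), 'force': array([-0.02308542, -0.77100523, -0.37584314]), 'torque': array([-0.03128772,  0.05528968,  0.03857421]), 'gripper_width': 0.08509067938727499}
scene [[425.707991483943, 0.0, 325.655352275767], [0.0, 425.707991483943, 198.21690793590847], [0.0, 0.0, 1.0]] -0.007273369930924038 [ 1.295 -0.189  1.075] [-0.58  0.14 -0.8 ]
side [[428.35328838958213, 0.0, 319.28753999699114], [0.0, 428.35328838958213, 199.52911922780854], [0.0, 0.0, 1.0]] -0.04780789881427574 [0.277 0.724 0.853] [ 0.27 -0.66 -0.7 ]
wrist [[328.2725207416682, 0.0, 314.0628218000841], [0.0, 328.2725207416682, 197.48161890842334], [0.0, 0.0, 1.0]] -0.041416197170612505 [ 0.28  -0.537  0.373] [-0.27 -0.1  -0.96]
```

View pics/scene0.png

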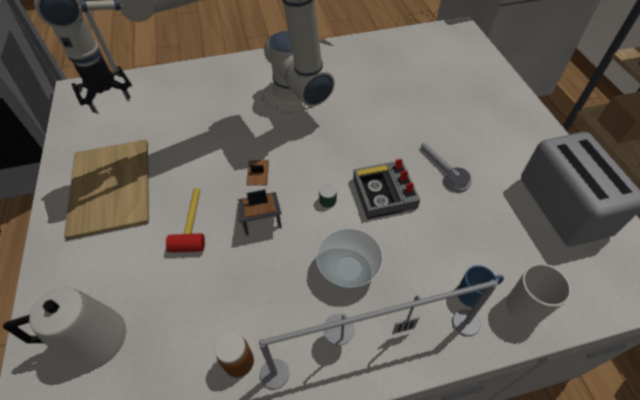

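View pics/side0.png

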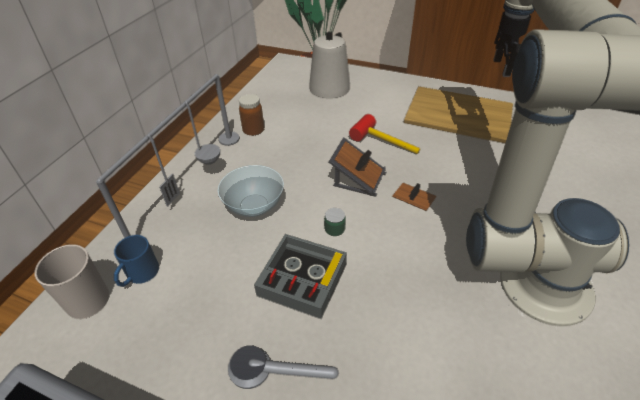

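View pics/wrist0.png

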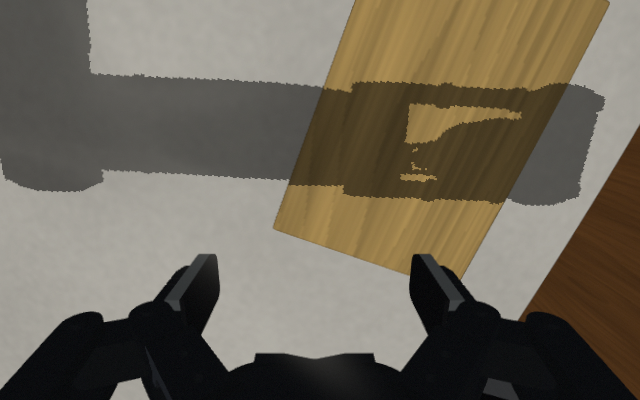

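The scene picture shows the unit at (386,188), with its yellow lip at (373,171) and red toggles at (399,166), (404,177) and (408,188). The stand and cover are at (260,207), the tin at (328,196), the bowl at (349,262), the mallet at (190,225) and the shower head at (457,178).
Candidates for the cover are the plate on the stand (scene 260,207; side 360,165), the small plate lying flat (scene 258,172; side 415,195) and the cutting board (108,187). I choose the one on the stand and check it in a close crop.

Run:
```python
import cv2
for n,b in(('scene',dict(a=(235,150,60,90),u=(345,150,85,75))),('side',dict(a=(320,130,120,90),u=(245,225,115,95)))):
    im=cv2.imread(f'pics/{n}0.png')
    for k,(x,y,w,h) in b.items():
        s=min(800/w,600/h)//1; s=int(min(s,7))
        cv2.imwrite(f'pics/{n}_{k}.png',cv2.resize(im[y:y+h,x:x+w],None,fx=s,fy=s,interpolation=cv2.INTER_CUBIC));print(n,k,s)
```

```text
scene a 6
scene u 7
side a 6
side u 6
```

View pics/scene_a.png

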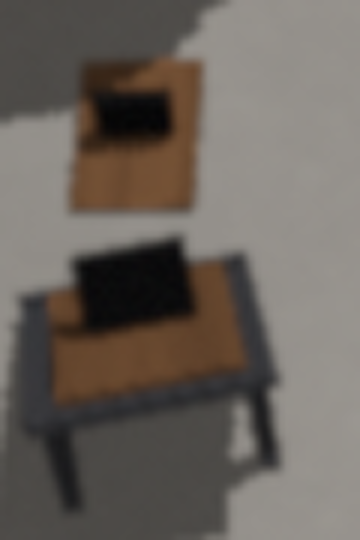

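View pics/scene_u.png

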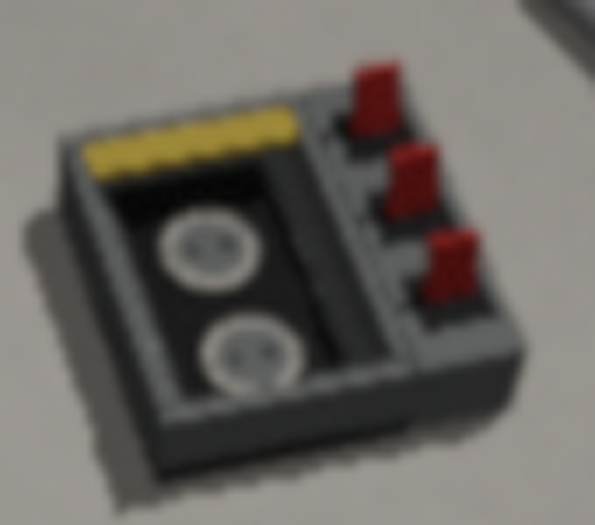

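View pics/side_a.png

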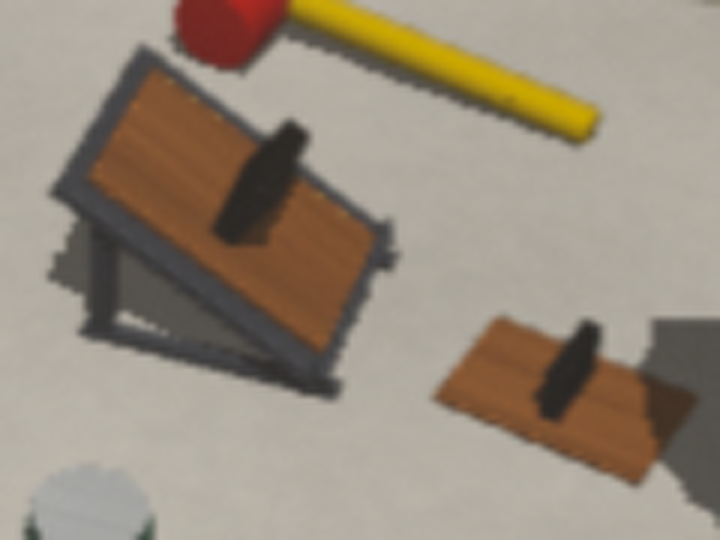

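View pics/side_u.png

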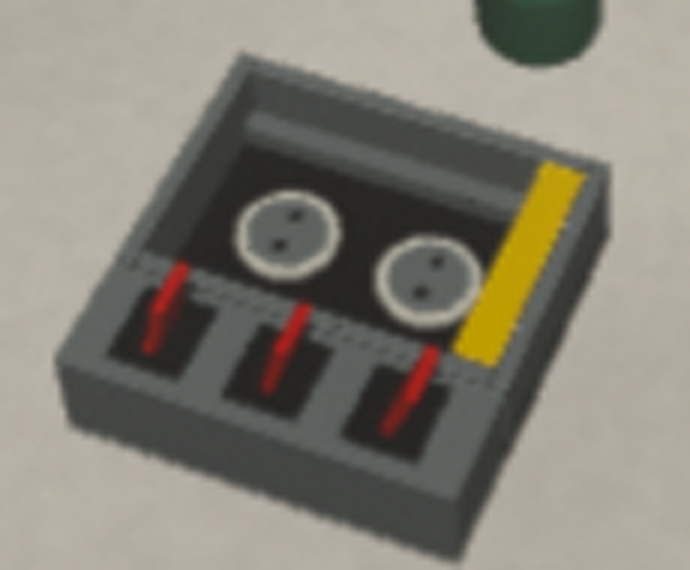

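```bash
cat >> h.py <<'E'
def tri(c1,u1,c2,u2):
    P=[c['K']@np.c_[c['R'],c['t']] for c in(c1,c2)]
    q=[cv2.undistortPoints(np.array(u,float).reshape(-1,1,2),c['K'],np.array([c['k1'],0,0,0.]),P=c['K']).reshape(-1,2).T for c,u in((c1,u1),(c2,u2))]
    X=cv2.triangulatePoints(P[0],P[1],q[0],q[1]);return (X[:3]/X[3]).T
def crop(uv,o,s): return (np.array(uv,float)+.5)/s-.5+np.array(o)
def rigid2(L,W):
    a=L.mean(0);b=W.mean(0);H=(L-a).T@(W-b);th=np.arctan2(H[0,1]-H[1,0],H[0,0]+H[1,1])
    R=np.array([[np.cos(th),-np.sin(th)],[np.sin(th),np.cos(th)]]);t=b-R@a;return th,t,W-(L@R.T+t)
E
python3 - <<'E'
from h import *
s,d=calib('scene'),calib('side')
# unit corners order: -x-y, -x+y, +x+y, +x-y
L=np.array([[-82,-57],[-82,107],[82,107],[82,-57]])/1000
us=crop([(66,140),(418,86),(522,350),(160,412)],(345,150),7)
ud=crop([(610,165),(462,500),(58,360),(243,55)],(245,225),6)
for n,c,u in(('scene',s,us),('side',d,ud)):
    W=onz(c,u,.048)[:,:2];th,t,r=rigid2(L,W);print(n,th,t,(r*1e3).round(1).tolist())
print(tri(s,us,d,ud).round(4))
# cover: high-y, high+y, low-y, low+y
cs=crop([(52,402),(245,368),(50,292),(222,262)],(235,150),6)
cd=crop([(155,70),(90,180),(385,235),(325,350)],(320,130),6)
print(tri(s,cs,d,cd).round(4))
# tin top, small stuff
E
```

```text
scene -0.05485458055061321 [0.55023542 0.15896192] [[4.7, -1.1], [6.1, -0.2], [-5.5, -1.7], [-5.3, 3.0]]
side -0.011420768046203327 [0.54486081 0.16111361] [[1.5, 0.8], [0.2, -0.5], [-0.6, -1.0], [-1.1, 0.7]]
[[0.4656 0.1053 0.0449]
 [0.4698 0.2696 0.0414]
 [0.6294 0.2625 0.0425]
 [0.6245 0.1018 0.0472]]
[[ 0.5894 -0.2552  0.0908]
 [ 0.5915 -0.165   0.089 ]
 [ 0.4677 -0.2529  0.0199]
 [ 0.472  -0.163   0.0194]]
```

Emit:
step_arm --pt "0 0 0 0 0 -7 1" --pt "0 0 0 0 0 -7 1" --pt "0 0 0 0 0 -7 1" --pt "0 0 0 0 0 -7 1" --pt "0 0 0 0 0 -7 1" --pt "0 0 0 0 0 -7 1" --pt "0 0 0 0 0 -7 1" --pt "0 0 0 0 0 -7 1" --pt "0 0 0 0 0 -7 1" --pt "0 0 0 0 0 -6.5 1"

```text
clock: 0.98
tool_pos: [0.2101, -0.5619, 0.2448]
eef_rot: [-3.141, -0.001, 1.577]
force: [0.0, -0.4, -0.5]
gripper_width: 0.0855
```

Emit:
step_arm --pt "2.5 2.3 -0.5 0 0 0 0" --pt "2.5 2.3 -0.5 0 0 0 0" --pt "2.5 2.3 -0.5 0 0 0 0" --pt "2.5 2.3 -0.5 0 0 0 0" --pt "2.5 2.3 -0.5 0 0 0 0" --pt "2.5 2.3 -0.5 0 0 0 0" --pt "2.5 2.3 -0.5 0 0 0 0" --pt "2.5 2.3 -0.5 0 0 0 0" --pt "2.5 2.3 -0.5 0 0 0 0" --pt "2.5 2.3 -0.5 0 0 0 0"

```text
clock: 1.82
tool_pos: [0.4409, -0.3106, 0.2953]
eef_rot: [-3.141, -0.0, 1.571]
force: [0.3, -0.3, 0.0]
gripper_width: -0.0002
```

Emit:
step_arm --pt "2.5 2.3 0 0 0 0 0" --pt "2.5 2.3 0 0 0 0 0" --pt "2.5 2.3 0 0 0 0 0" --pt "2.5 2.3 0 0 0 0 0" --pt "0 0 0 0 0 0 0" --pt "0 0 0 0 0 0 0" --pt "0 0 0 0 0 0 0"

```text
clock: 2.4
tool_pos: [0.5319, -0.2121, 0.2949]
eef_rot: [-3.141, 0.0, 1.571]
force: [-0.3, 0.7, 0.6]
gripper_width: 0.0003
```

Run:
```python
from h import *
import pickle
s=robot.sense();print({k:np.round(s[k],4) for k in('clock','qpos','tool_pos','eef_rot','force','gripper_width')})
c=calib('wrist');pickle.dump(c,open('w1.pkl','wb'));cv2.imwrite('pics/w1.png',robot.grab_frame('wrist'))
```

```text
{'clock': np.float64(2.4), 'qpos': array([-4.3860e-01,  3.3900e-02,  1.2021e+00, -5.0000e-04,  1.9065e+00,
       -4.3920e-01]), 'tool_pos': array([ 0.5319, -0.2121,  0.2949]), 'eef_rot': array([-3.1406e+00,  1.0000e-04,  1.5712e+00]), 'force': array([-0.2916,  0.6635,  0.5693]), 'gripper_width': np.float64(0.0003)}
```

View pics/w1.png

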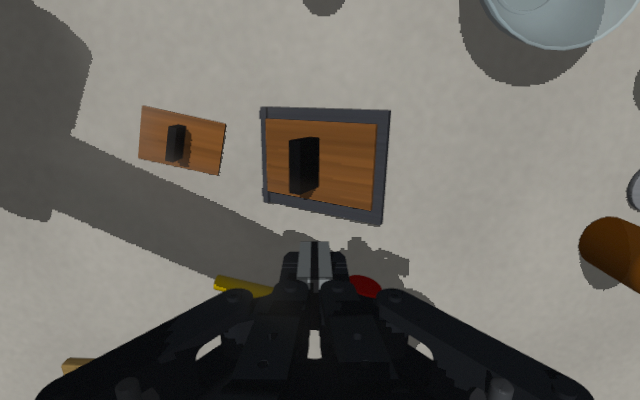

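The wrist view shows the cover on its stand, with corners near (265,119), (376,123), (372,211) and (266,192) and the rib at (304,165). The small decoy lies flat at (182,140). The choice holds: the larger cover is the one on the stand. Next I look at the unit from above.

Emit:
step_arm --pt "4 0.1 0 0 0 0 0" --pt "4 0.1 0 0 0 0 0" --pt "4 0.1 0 0 0 0 0" --pt "4 0.1 0 0 0 0 0" --pt "4 0.1 0 0 0 0 0" --pt "4 0.1 0 0 0 0 0" --pt "4 0 0 0 0 0 0" --pt "4 0 0 0 0 0 0" --pt "3 0 0 0 0 0 0" --pt "0 0 0 0 0 0 0"

```text
clock: 3.28
tool_pos: [0.5375, 0.1416, 0.2951]
eef_rot: [-3.141, -0.002, 1.575]
force: [-0.1, 0.1, -0.4]
gripper_width: -0.0002
```

Emit:
step_arm --pt "0 0 0 0 0 0 0" --pt "0 0 0 0 0 0 0" --pt "0 0 0 0 0 0 0"

```text
clock: 3.53
tool_pos: [0.5383, 0.1361, 0.2955]
eef_rot: [3.141, 0.0, 1.568]
force: [-0.1, -0.6, 0.2]
gripper_width: -0.0
```

Run:
```python
from h import *
import pickle
s=robot.sense();print({k:np.round(s[k],4) for k in('clock','qpos','tool_pos','eef_rot','force')})
c=calib('wrist');pickle.dump(c,open('w2.pkl','wb'));im=robot.grab_frame('wrist');cv2.imwrite('pics/w2.png',im)
im=cv2.imread('pics/w1.png');cv2.imwrite('pics/w1c.png',cv2.resize(im[95:235,245:405],None,fx=4,fy=4,interpolation=cv2.INTER_CUBIC))
```

```text
{'clock': np.float64(3.5333), 'qpos': array([ 1.8670e-01, -1.3700e-02,  1.2489e+00, -5.0000e-04,  1.9061e+00,
        1.8910e-01]), 'tool_pos': array([0.5383, 0.1361, 0.2955]), 'eef_rot': array([3.1412e+00, 4.0000e-04, 1.5682e+00]), 'force': array([-0.0787, -0.5603,  0.1803])}
```

View pics/w2.png

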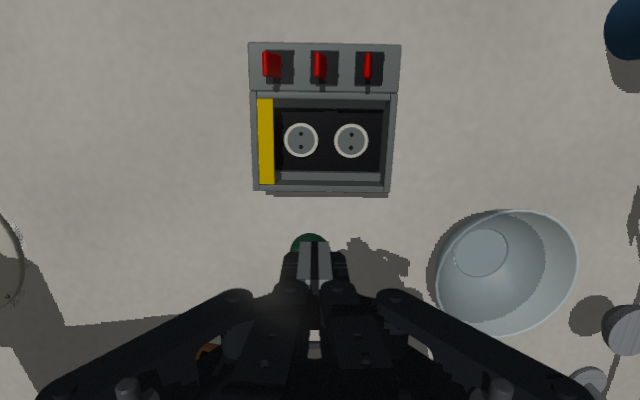

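View pics/w1c.png

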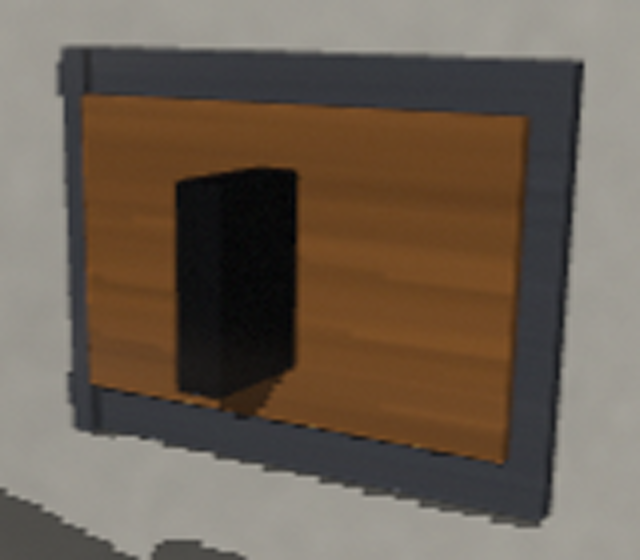

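Run:
```python
import cv2
im=cv2.imread('pics/w2.png');cv2.imwrite('pics/w2c.png',cv2.resize(im[35:205,240:415],None,fx=3,fy=3,interpolation=cv2.INTER_CUBIC))
```

```text
(no output)
```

View pics/w2c.png

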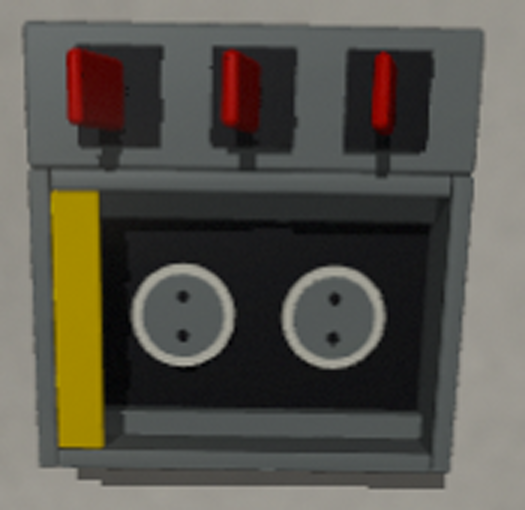

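Run:
```python
from h import *
import pickle
w1=pickle.load(open('w1.pkl','rb'));w=pickle.load(open('w2.pkl','rb'));d=calib('side');s=calib('scene')
L=np.array([[-82,107],[82,107],[82,-57],[-82,-57],[-74,49],[-56,49],[-56,-49],[-74,-49]])/1000
uw=crop([(26,22),(484,30),(444,472),(42,466),(51,191),(98,191),(104,447),(58,447)],(240,35),3)
W=onz(w,uw,.048)[:,:2];th,t,r=rigid2(L,W);print('w',th,t,(r*1e3).round(1).tolist())
ud=crop([(462,500),(58,360),(243,55),(610,165)],(245,225),6)
print(tri(w,uw[:4],d,ud).round(4))
us=crop([(418,86),(522,350),(160,412),(66,140)],(345,150),7)
print(tri(w,uw[:4],s,us).round(4))
# cover hi-y,hi+y,lo-y,lo+y
cw=crop([(502,463),(528,117),(90,384),(82,95)],(245,95),4)
cd=crop([(155,70),(90,180),(385,235),(325,350)],(320,130),6)
cs=crop([(52,402),(245,368),(50,292),(222,262)],(235,150),6)
X=tri(w1,cw,d,cd);print('cover',X.round(4),tri(w1,cw,s,cs).round(4))
# fit plate top centre/yaw by xy using known tilt, from tri wrist+side
print('mean',X.mean(0), 'yaw', [np.arctan2(*(X[i]-X[j])[[1,0]]) for i,j in((0,2),(1,3))],[np.arctan2(-(X[i]-X[j])[0],(X[i]-X[j])[1]) for i,j in((1,0),(3,2))],'tilt',[np.arcsin((X[i]-X[j])[2]/.14) for i,j in((0,2),(1,3))])
# rays on cover model plane: top plane height
```

```text
w -0.02099453766877473 [0.54905132 0.1597083 ] [[1.2, -1.1], [-1.1, -0.7], [-2.7, 0.9], [1.7, 0.5], [0.5, -0.6], [-0.3, -0.3], [0.4, 0.7], [0.3, 0.4]]
[[0.467  0.2667 0.0431]
 [0.6305 0.2644 0.0447]
 [0.6276 0.1003 0.0432]
 [0.4655 0.1025 0.0427]]
[[0.4707 0.2725 0.0372]
 [0.6318 0.2622 0.0465]
 [0.6258 0.1008 0.0501]
 [0.4681 0.1055 0.0465]]
cover [[ 0.5905 -0.2545  0.0913]
 [ 0.5923 -0.1637  0.0907]
 [ 0.4687 -0.2539  0.0199]
 [ 0.4722 -0.1626  0.0205]] [[ 0.592  -0.2543  0.094 ]
 [ 0.5947 -0.1641  0.0924]
 [ 0.4733 -0.2511  0.0239]
 [ 0.474  -0.1621  0.0202]]
mean [ 0.53092674 -0.20865874  0.05559391] yaw [np.float64(-0.004608648828606715), np.float64(-0.009319371668644208)] [np.float64(-0.01904922283692281), np.float64(-0.03793303218436486)] tilt [np.float64(0.5355037805386429), np.float64(0.5252218248109113)]
```

Emit:
step_arm --pt "3.6 -3.5 0 0 0 0 0" --pt "3.6 -3.5 0 0 0 0 0" --pt "3.6 -3.4 1.5 0 0 0 0" --pt "0 0 4 0 0 0 0" --pt "0 0 4 0 0 0 0" --pt "0 0 4 0 0 0 0" --pt "0 0 4 0 0 0 0" --pt "0 0 2.5 0 0 0 0" --pt "0 0 0.7 0 0 0 0" --pt "0 0 0 0 0 0 0"

```text
clock: 4.42
tool_pos: [0.4518, 0.2252, 0.089]
eef_rot: [-3.137, 0.002, 1.569]
force: [0.2, -0.9, 0.6]
gripper_width: 0.0002
```

Emit:
step_arm --pt "0 0 0 0 0 0 0" --pt "0 0 0 0 0 0 0" --pt "0 0 0 0 0 0 0"

```text
clock: 4.67
tool_pos: [0.4542, 0.2271, 0.0941]
eef_rot: [3.137, -0.002, 1.57]
force: [-0.3, -0.5, 0.2]
gripper_width: -0.0
```

Emit:
step_arm --pt "1.7 -2 0 0 0 0 0" --pt "0 0 1 0 0 0 0" --pt "0 0 0 0 0 0 0" --pt "0 0 0 0 0 0 0" --pt "0 0 0 0 0 0 0"

```text
clock: 5.08
tool_pos: [0.4332, 0.2436, 0.0819]
eef_rot: [3.141, -0.0, 1.571]
force: [-0.1, 0.2, -0.0]
gripper_width: 0.0003
```

Emit:
step_arm --pt "0 1.5 -0.2 0 0 0 0" --pt "0 2 0 0 0 0 0" --pt "-0.1 2 0 0 0 0 0" --pt "0 2 0 0 0 0 0" --pt "-0.1 2 0 0 0 0 0" --pt "0 2 0 0 0 0 0" --pt "0 2 0 0 0 0 0" --pt "-0.1 2 0 0 0 0 0" --pt "0 2 0 0 0 0 0" --pt "0 2 0 0 0 0 0"

```text
clock: 5.92
tool_pos: [0.6289, 0.2401, 0.0833]
eef_rot: [-3.141, 0.0, 1.57]
force: [0.1, 0.2, 0.2]
gripper_width: -0.0001
```

Emit:
step_arm --pt "-0.1 1.8 0 0 0 0 0" --pt "0 0 0 0 0 0 0" --pt "0 0 0 0 0 0 0" --pt "0 0 0 0 0 0 0"

```text
clock: 6.25
tool_pos: [0.6455, 0.2395, 0.0831]
eef_rot: [-3.141, 0.0, 1.57]
force: [-0.5, -0.3, 0.6]
gripper_width: 0.0004
```

Run:
```python
from h import *
im=robot.grab_frame('side');cv2.imwrite('pics/side1.png',cv2.resize(im[190:340,200:400],None,fx=4,fy=4,interpolation=cv2.INTER_CUBIC))
```

```text
(no output)
```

View pics/side1.png

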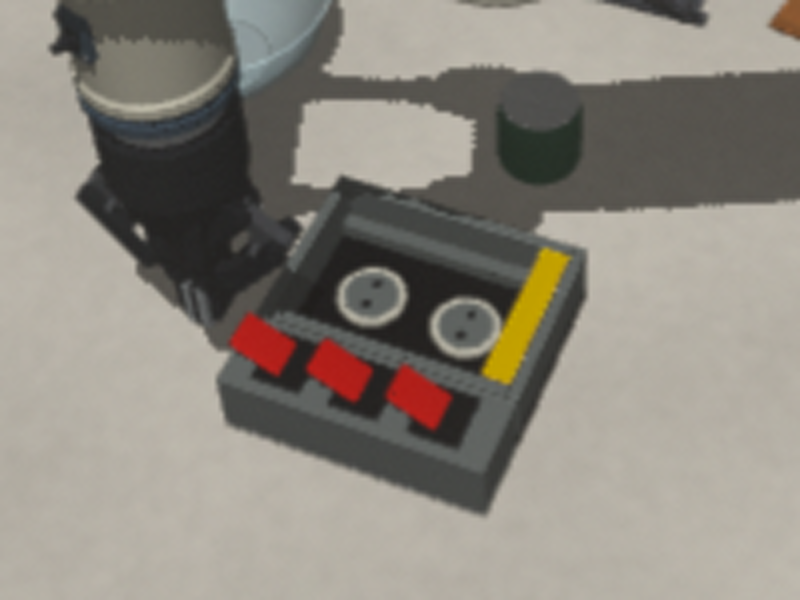

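The side picture shows all three toggles lying well over to +x, at crop positions (263,345), (340,370) and (420,398). Next I refine the cover pose using the known tilt.

Run:
```python
from h import *
import pickle
w1=pickle.load(open('w1.pkl','rb'));d=calib('side');s=calib('scene')
cw=crop([(502,463),(528,117),(90,384),(82,95)],(245,95),4)
cd=crop([(155,70),(90,180),(385,235),(325,350)],(320,130),6)
cs=crop([(52,402),(245,368),(50,292),(222,262)],(235,150),6)
L=np.array([[.07,-.045],[.07,.045],[-.07,-.045],[-.07,.045]])
for zc in(.056,.0595):
  for n,c,u in(('w',w1,cw),('side',d,cd),('scene',s,cs)):
    th=0;p=np.array([.531,-.209])
    for _ in range(6):
        ex=np.array([np.cos(th)*np.cos(.55),np.sin(th)*np.cos(.55),np.sin(.55)]);ey=np.array([-np.sin(th),np.cos(th),0]);nn=np.cross(ex,ey)
        o,dd=ray(c,u);C=np.array([*p,zc]);X=o+dd*(((C-o)@nn)/(dd@nn))[:,None]
        q=np.c_[(X-C)@ex,(X-C)@ey];a,t,r=rigid2(L,q);p=p+q.mean(0)[0]*ex[:2]+q.mean(0)[1]*ey[:2];th+=a
    print(n,zc,th,p,(r*1e3).round(1).tolist())
```

```text
w 0.056 -0.013552854771501564 [ 0.53344562 -0.20765543] [[0.1, -0.1], [1.0, 0.4], [-0.5, -0.3], [-0.5, -0.0]]
side 0.056 0.009317403878520055 [ 0.52906964 -0.20877583] [[-0.5, -0.1], [1.3, 2.5], [-3.3, -3.8], [2.5, 1.4]]
scene 0.056 -0.033508139445139556 [ 0.53168049 -0.20840695] [[0.9, 0.3], [3.1, 0.8], [-2.7, -0.4], [-1.3, -0.8]]
w 0.0595 -0.013552854771501576 [ 0.53344201 -0.20700617] [[-0.6, 0.4], [0.3, -0.1], [0.1, 0.2], [0.1, -0.5]]
side 0.0595 0.009317403878520043 [ 0.52796268 -0.20468206] [[-0.8, 0.1], [1.0, 2.3], [-3.0, -3.6], [2.8, 1.2]]
scene 0.0595 -0.033508139445139744 [ 0.5333416  -0.20836494] [[0.8, 0.4], [2.9, 0.7], [-2.6, -0.3], [-1.1, -0.9]]
```

Emit:
step_arm --pt "0 0 -4 0 0 0 0" --pt "0 0 -4 0 0 0 0" --pt "0 0 -4 0 0 1 0" --pt "-3.5 -1.5 -1.2 0 0 0 0" --pt "-3.5 -1.5 -1.2 0 0 0 0" --pt "-3.5 -1.5 -1.2 0 0 0 0" --pt "-3.5 -1.5 -1.2 0 0 0 0.55" --pt "-3.5 -1.5 -1.2 0 0 0 0.55" --pt "-3.5 -1.5 0 0 0 0 0.55" --pt "-3.5 -1.5 0 0 0 0 0.55"

```text
clock: 7.13
tool_pos: [0.5349, -0.0044, 0.265]
eef_rot: [3.138, 0.0, 1.554]
force: [0.5, -0.7, -0.6]
gripper_width: 0.0468
```

Emit:
step_arm --pt "-3.5 -1.5 0 0 0 0 0.55" --pt "-3.5 -1.5 0 0 0 0 0.55" --pt "-4 -1 0 -6.3 0 0 0.55" --pt "-4 0 0 -6.3 0 0 0.55" --pt "-4 0 0 -6.3 0 0 0.55" --pt "0 0 0 -6.3 0 0 0.55" --pt "0 0 0 -6.3 0 0 0.55" --pt "0 0 0 0 0 0 0.55" --pt "0 0 0 0 0 0 0.55"

```text
clock: 7.88
tool_pos: [0.4914, -0.1925, 0.2625]
eef_rot: [2.594, -0.0, 1.552]
force: [0.3, -0.4, 0.3]
gripper_width: 0.0471
```

Run:
```python
from h import *
s=robot.sense();print({k:np.round(s[k],4) for k in('clock','qpos','tool_pos','eef_rot','force')})
```

```text
{'clock': np.float64(7.8833), 'qpos': array([-0.6236, -0.5408,  1.8253,  0.3051,  1.3999, -0.5862]), 'tool_pos': array([ 0.4914, -0.1925,  0.2625]), 'eef_rot': array([ 2.5938e+00, -1.0000e-04,  1.5516e+00]), 'force': array([ 0.3367, -0.4101,  0.3182])}
```

Emit:
step_arm --pt "-0.7 -2.4 2 0 0 0 0.55" --pt "-0.8 -2.4 2 0 0 0 0.55" --pt "0 -2.3 2 0 0 0 0.55" --pt "0 0 3 0 0 0 0.55" --pt "0 0 2 0 0 0 0.55" --pt "0 0 0 0 0 0 0.55" --pt "0 0 0 0 0 0 0.55" --pt "0 0 0 0 0 0 0.55"

```text
clock: 8.55
tool_pos: [0.4908, -0.2074, 0.1347]
eef_rot: [2.591, 0.001, 1.555]
force: [0.7, -0.5, 0.9]
gripper_width: 0.0469
```

Run:
```python
from h import *
import pickle
s=robot.sense();print({k:np.round(s[k],4) for k in('clock','qpos','tool_pos','eef_rot','force')})
c=calib('wrist');pickle.dump(c,open('w3.pkl','wb'));im=robot.grab_frame('wrist');cv2.imwrite('pics/w3.png',im)
```

```text
{'clock': np.float64(8.55), 'qpos': array([-0.6582, -0.5186,  2.0373,  0.3441,  1.1868, -0.702 ]), 'tool_pos': array([ 0.4908, -0.2074,  0.1347]), 'eef_rot': array([2.5909e+00, 1.3000e-03, 1.5554e+00]), 'force': array([ 0.684 , -0.4611,  0.9457])}
```

View pics/w3.png

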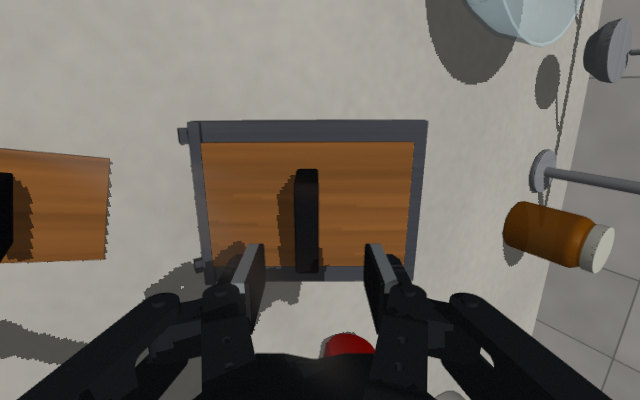

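Run:
```python
from h import *
import pickle
c=pickle.load(open('w3.pkl','rb'))
im=cv2.imread('pics/w3.png');cv2.imwrite('pics/w3c.png',cv2.resize(im[110:290,175:435],None,fx=3,fy=3,interpolation=cv2.INTER_CUBIC))
from scipy.spatial.transform import Rotation as Ro
R=Ro.from_euler('xyz',[2.591,.0013,1.5554]).as_matrix();p=np.array([.4908,-.2074,.1347]);print(R.round(3))
# project predicted points
C=np.array([.5325,-.2075,.0595]);th=-.0136;ex=np.array([np.cos(th)*np.cos(.55),np.sin(th)*np.cos(.55),np.sin(.55)]);ey=np.array([-np.sin(th),np.cos(th),0]);n=np.cross(ex,ey)
for a in([-.007,.028,.04],[.007,.028,.04],[-.007,-.028,.04],[.007,-.028,.04],[-.07,.045,0],[.07,.045,0],[-.07,-.045,0],[.07,-.045,0]): print(a,proj(c,C+a[0]*ex+a[1]*ey+a[2]*n).round(1))
print('tcp line',[proj(c,p+R[:,2]*z).round(1).tolist() for z in(.04,.07)], 'rel',R.T@(C+.02*n-p))
```

```text
[[ 0.015  0.852  0.523]
 [ 1.    -0.012 -0.009]
 [-0.001  0.523 -0.852]]
[-0.007, 0.028, 0.04] [[292.7 182.8]]
[0.007, 0.028, 0.04] [[318.4 182.8]]
[-0.007, -0.028, 0.04] [[294.8 273.9]]
[0.007, -0.028, 0.04] [[318.2 273.8]]
[-0.07, 0.045, 0] [[199.3 142.6]]
[0.07, 0.045, 0] [[414.4 142. ]]
[-0.07, -0.045, 0] [[212.1 266.4]]
[0.07, -0.045, 0] [[403.7 265.9]]
tcp line [[[312.6, 235.4]], [[312.8, 216.7]]] rel [ 0.00059883 -0.00379737  0.06590127]
```

View pics/w3c.png

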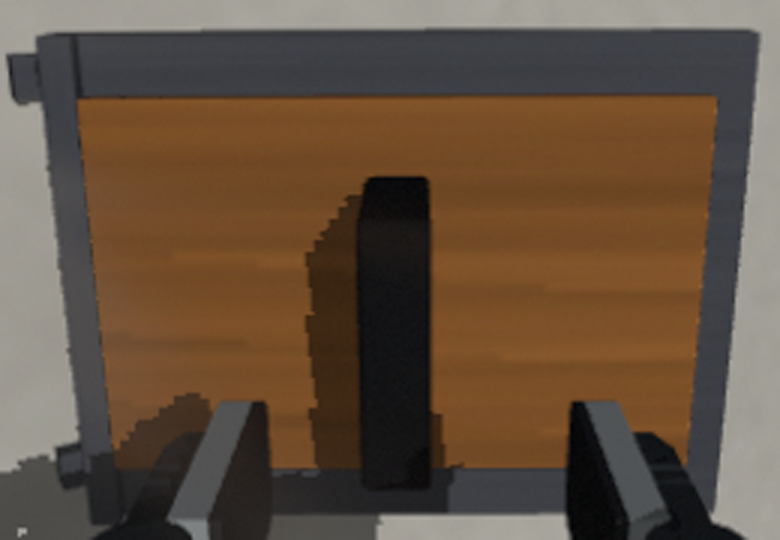

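The crop shows the larger cover with its rib at about (306,220), between the jaws. The predicted corners match to within about 1 px. I go in and grip.

Emit:
step_arm --pt "0 -0.4 1.5 0 0 0 0.55" --pt "0 0 2 0 0 0 0.55" --pt "0 0 2 0 0 0 0.55" --pt "0 0 1 0 0 0 0.55" --pt "0 0 0 0 0 0 0.55" --pt "0 0 0 0 0 0 0.55"

```text
clock: 9.1
tool_pos: [0.5205, -0.2082, 0.0757]
eef_rot: [2.592, 0.0, 1.554]
force: [0.2, 0.6, 0.1]
gripper_width: 0.0468
```

Emit:
step_arm --force 60 --pt "0 0 0 0 0 0 0" --pt "0 0 0 0 0 0 0" --pt "0 0 0 0 0 0 0" --pt "0 0 0 0 0 0 0" --pt "0 0 0 0 0 0 0" --pt "0 0 0 0 0 0 0"

```text
clock: 9.6
tool_pos: [0.521, -0.2088, 0.0769]
eef_rot: [2.589, 0.002, 1.553]
force: [-1.0, 0.8, 5.7]
gripper_width: 0.0137
```

Emit:
step_arm --pt "0 0 -1 0 0 0 0" --pt "0 0 -2 0 0 0 0" --pt "0 0 -2 0 0 0 0" --pt "0 0 -2 0 0 0 0" --pt "0 0 -2 0 0 0 0" --pt "0 0 0 0 0 0 0" --pt "0 0 0 0 0 0 0"

```text
clock: 10.18
tool_pos: [0.473, -0.2077, 0.1518]
eef_rot: [2.591, 0.001, 1.553]
force: [-0.1, -0.8, -3.2]
gripper_width: 0.0132
```

Run:
```python
from h import *
import pickle
s=robot.sense();print({k:np.round(s[k],4) for k in('clock','qpos','tool_pos','eef_rot','force')})
c=calib('wrist');pickle.dump(c,open('w4.pkl','wb'));im=robot.grab_frame('wrist');cv2.imwrite('pics/w4.png',im)
from scipy.spatial.transform import Rotation as Ro
R=Ro.from_euler('xyz',s['eef_rot']).as_matrix();p=s['tool_pos']
for a in([-.07,.045],[.07,.045],[-.07,-.045],[.07,-.045]): print(a,proj(c,p+R@[a[1]+.0013,a[0],.0209]).round(1))
# bowl
b=pickle.load(open('w2.pkl','rb'));print('bowl rim',onz(b,[(505,211),(578,280),(430,260)],.075).round(3))
```

```text
{'clock': np.float64(10.1833), 'qpos': array([-0.6877, -0.5736,  2.0431,  0.3492,  1.2428, -0.7106]), 'tool_pos': array([ 0.473 , -0.2077,  0.1518]), 'eef_rot': array([2.5914e+00, 1.0000e-03, 1.5527e+00]), 'force': array([-0.0949, -0.8212, -3.1879])}
[-0.07, 0.045] [[160.6 159.1]]
[0.07, 0.045] [[463.9 158.6]]
[-0.07, -0.045] [[184.  323.4]]
[0.07, -0.045] [[441.6 323. ]]
bowl rim [[ 0.757  0.087  0.075]
 [ 0.867 -0.005  0.075]
 [ 0.677  0.026  0.075]]
```

View pics/w4.png

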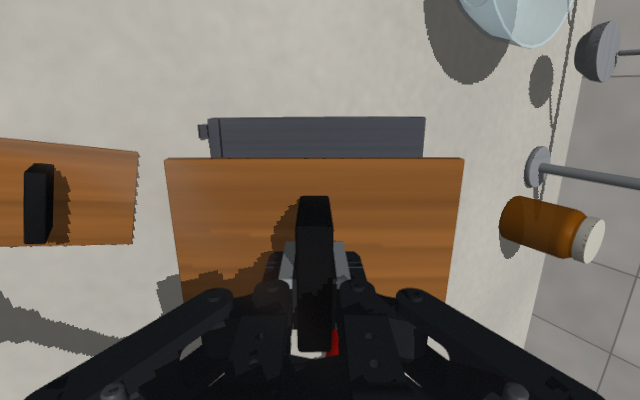

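The cover is held square in the jaws: its upper corners are at (165,158) and (463,157), within a few px of prediction. I carry it to the unit.

Emit:
step_arm --pt "2 0.6 0 0 0 0 0" --pt "3.7 1.1 0.3 0 0 0 0" --pt "3.7 1.1 0.3 0 0 0 0" --pt "3.7 1.1 0.3 0 0 0 0" --pt "3.7 1.1 0.3 0 0 0 0" --pt "3.7 1.1 0.3 0 0 0 0" --pt "3.7 1.1 0.3 0 0 0 0" --pt "3.7 1.1 0.3 0 0 0 0" --pt "3.7 1.1 0.3 0 0 0 0" --pt "3.5 1.1 0.3 0 0 0 0"

```text
clock: 11.07
tool_pos: [0.5825, 0.1448, 0.1803]
eef_rot: [2.596, 0.001, 1.555]
force: [-0.7, -1.3, -2.5]
gripper_width: 0.0128
```

Emit:
step_arm --pt "1.7 0.1 0.3 0 0 0 0" --pt "0 0 0 0 0 0 0" --pt "0 0 0 0 0 0 0" --pt "0 0 0 0 0 0 0"

```text
clock: 11.4
tool_pos: [0.5851, 0.1585, 0.1789]
eef_rot: [2.595, 0.001, 1.554]
force: [-0.0, -1.2, -2.4]
gripper_width: 0.0128
```

```bash
cat > tgt.py <<'E'
from h import *
from scipy.spatial.transform import Rotation as Ro
import sys
# args: local x y z of cover_grip (mm), tilt ; prints tool-frame delta
U=np.array([.549,.1597,0]);PSI=-.019
OFF=[-.0013,0,-.0025] # TCP minus grip in tool axes
def tcp_target(l,th):
    Rt=Ro.from_euler('z',PSI)*Ro.from_euler('xyz',[np.pi-th,0,np.pi/2])
    Rm=Rt.as_matrix();return U+Ro.from_euler('z',PSI).apply(np.array(l)/1000)+Rm@OFF,Rm
def grip_for_edge(x0,z0,th):
    return [x0+70*np.cos(th)-26*np.sin(th),0,z0+70*np.sin(th)+26*np.cos(th)]
def delta(l,th):
    s=robot.sense();R=Ro.from_euler('xyz',s['eef_rot']).as_matrix();P,Rm=tcp_target(l,th)
    print('t',round(s['clock'],2),'tcp',s['tool_pos'].round(4),s['eef_rot'].round(3),'F',s['force'].round(1),'target',P.round(4),'delta cm',(R.T@(P-s['tool_pos'])*100).round(2),'rot deg',np.degrees(Ro.from_matrix(R.T@Rm).as_rotvec()).round(1))
E
python3 - <<'E'
from tgt import *
g=np.array(grip_for_edge(-69,24,.55));delta(g,.55);delta(g+70*np.array([np.cos(.55),0,np.sin(.55)]),.55)
cv2.imwrite('pics/w5.png',robot.grab_frame('wrist'));im=robot.grab_frame('side');cv2.imwrite('pics/s5.png',cv2.resize(im[160:340,200:420],None,fx=3,fy=3))
E
```

```text
t 11.4 tcp [0.5851 0.1585 0.1789] [2.595e+00 1.000e-03 1.554e+00] F [-0.  -1.2 -2.4] target [0.5248 0.1589 0.0849] delta cm [ -0.05 -10.04   4.9 ] rot deg [-0.2  0.   0.1]
t 11.4 tcp [0.5851 0.1585 0.1789] [2.595e+00 1.000e-03 1.554e+00] F [-0.  -1.2 -2.4] target [0.5844 0.1577 0.1215] delta cm [-0.07 -3.04  4.87] rot deg [-0.2  0.   0.1]
```

View pics/w5.png

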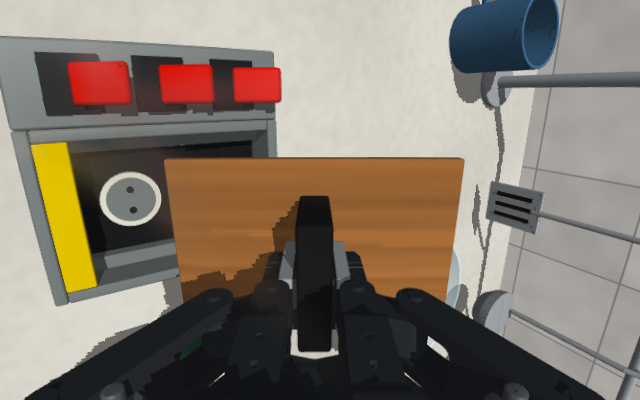

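View pics/s5.png

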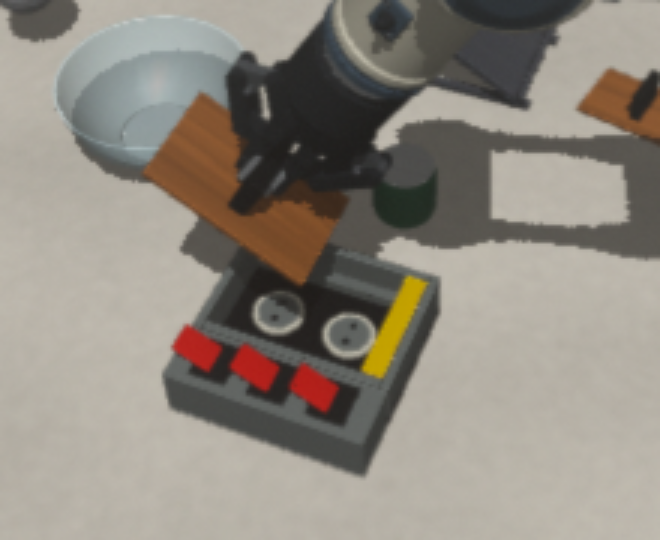

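Run:
```python
from h import *
import pickle
c=calib('wrist');pickle.dump(c,open('w5.pkl','wb'))
im=cv2.imread('pics/w5.png');cv2.imwrite('pics/w5c.png',cv2.resize(im[25:315,0:290],None,fx=2,fy=2,interpolation=cv2.INTER_CUBIC))
```

```text
(no output)
```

View pics/w5c.png

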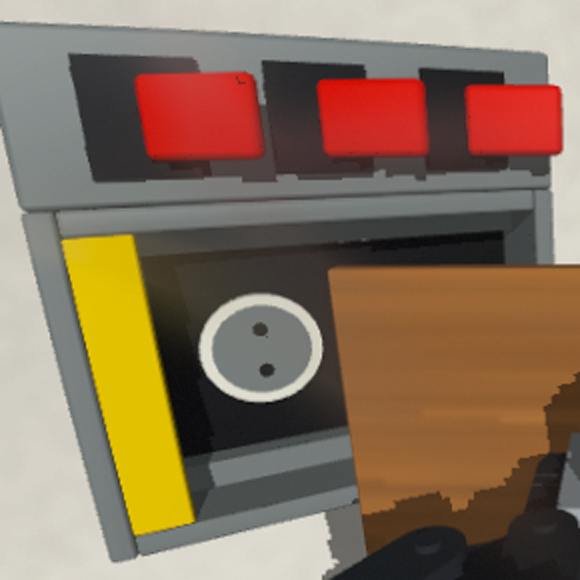

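Run:
```python
from h import *
import pickle
c=pickle.load(open('w5.pkl','rb'))
L=np.array([[-74,49],[-56,49],[-56,-49],[-74,-49],[-82,-57],[82,107],[-82,57],[82,57]])/1000
u=crop([(63,240),(134,235),(194,522),(136,534),(112,561),(548,54),(23,214),(550,187)],(0,25),2)
for z in(.046,.048,.05):
    W=onz(c,u,z)[:,:2];th,t,r=rigid2(L,W);print(z,th,t,(r*1e3).round(1).tolist())
```

```text
0.046 -0.02038936333457943 [0.5498134  0.15833834] [[-0.0, -0.3], [-0.4, -0.2], [-0.9, -0.5], [0.2, 0.0], [-0.1, 0.3], [0.9, 0.1], [0.1, -0.3], [0.1, 0.8]]
0.048 -0.0203893633345794 [0.54983923 0.15876532] [[0.3, -0.5], [-0.2, -0.4], [-0.7, 0.1], [0.6, 0.6], [0.3, 1.0], [-0.0, -0.6], [0.5, -0.6], [-0.8, 0.5]]
0.05 -0.020389363334579486 [0.54986507 0.15919229] [[0.6, -0.8], [-0.0, -0.7], [-0.5, 0.6], [0.9, 1.2], [0.7, 1.6], [-1.0, -1.3], [0.9, -0.9], [-1.8, 0.3]]
```

```bash
sed -i 's/\[.549,.1597,0\]/[.5496,.159,0]/;s/PSI=-.019/PSI=-.02/' tgt.py
```

Emit:
step_arm --pt "-0.1 -1.5 2.4 0 0 0 0" --pt "0 -1.5 2.5 0 0 0 0" --pt "0 -1 0 0 0 0 0" --pt "0 -1.5 0 0 0 0 0" --pt "0 -1.5 0 0 0 0 0" --pt "0 0 0 0 0 0 0" --pt "0 0 0 0 0 0 0"

```text
clock: 12.08
tool_pos: [0.5515, 0.1574, 0.1028]
eef_rot: [2.592, 0.0, 1.552]
force: [0.5, 0.2, -2.4]
gripper_width: 0.0134
```

Run:
```python
from tgt import *
g=np.array(grip_for_edge(-69,24,.55));delta(g,.55)
im=robot.grab_frame('side');cv2.imwrite('pics/s6.png',cv2.resize(im[200:330,240:370],None,fx=4,fy=4))
```

```text
t 12.08 tcp [0.5515 0.1574 0.1028] [2.592 0.    1.552] F [ 0.5  0.2 -2.4] target [0.5254 0.1582 0.0849] delta cm [ 0.03 -3.17  0.16] rot deg [-0.  -0.   0.1]
```

View pics/s6.png

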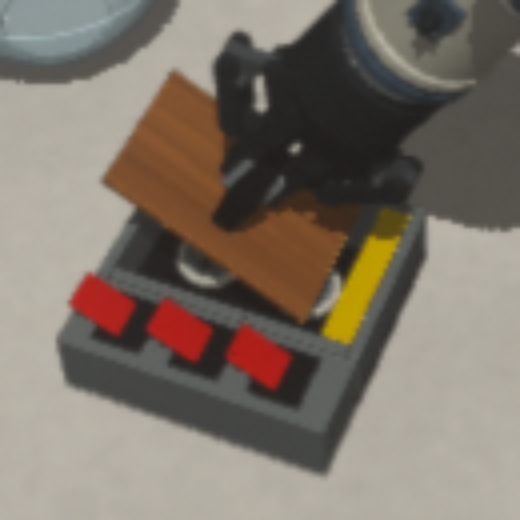

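The cover's low edge sits at the opening, crop (305,320) to (365,205), short of the lip and parallel to it. I slide it in.

Emit:
step_arm --pt "0 -1 0.1 0 0 0 0" --pt "0 -1 0.1 0 0 0 0" --pt "0 -0.6 0 0 0 0 0" --pt "0 -0.5 0 0 0 0 0" --pt "0 0 0 0 0 0 0" --pt "0 0 0 0 0 0 0"

```text
clock: 12.63
tool_pos: [0.5267, 0.1588, 0.0857]
eef_rot: [2.591, -0.0, 1.553]
force: [0.3, -0.2, -2.3]
gripper_width: 0.0131
```

Run:
```python
from tgt import *
g=np.array(grip_for_edge(-69,24,.55));delta(g,.55)
im=robot.grab_frame('side');cv2.imwrite('pics/s7.png',cv2.resize(im[200:330,240:370],None,fx=4,fy=4))
```

```text
t 12.63 tcp [0.5267 0.1588 0.0857] [ 2.591 -0.     1.553] F [ 0.3 -0.2 -2.3] target [0.5254 0.1582 0.0849] delta cm [-0.07 -0.15 -0.  ] rot deg [ 0.  -0.1  0.1]
```

View pics/s7.png

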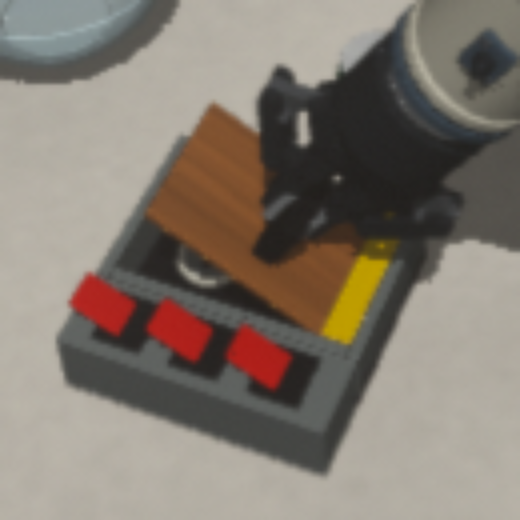

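The -x edge is tucked under the yellow lip along its whole width, with no contact force. I level it about that edge.

Emit:
step_arm --pt "-0.1 -0.1 0 0 0 0 0" --pt "0 0.27 0.78 6.3 0 0 0" --pt "0 0.27 0.78 6.3 0 0 0" --pt "0 0.27 0.78 6.3 0 0 0" --pt "0 0.27 0.78 6.3 0 0 0" --pt "0 0 0 0 0 0 0" --pt "0 0 0 0 0 0 0"

```text
clock: 13.27
tool_pos: [0.5477, 0.1568, 0.0577]
eef_rot: [3.033, 0.001, 1.552]
force: [-0.3, -0.3, -2.4]
gripper_width: 0.0129
```

Run:
```python
from tgt import *
delta(grip_for_edge(-69,24,.11),.11);delta([0,0,48],0)
im=robot.grab_frame('side');cv2.imwrite('pics/s8.png',cv2.resize(im[200:330,240:370],None,fx=4,fy=4))
```

```text
t 13.27 tcp [0.5477 0.1568 0.0577] [3.033e+00 1.000e-03 1.552e+00] F [-0.3 -0.3 -2.4] target [0.547  0.1578 0.06  ] delta cm [ 0.09 -0.04 -0.23] rot deg [-0.1  0.1  0.1]
t 13.27 tcp [0.5477 0.1568 0.0577] [3.033e+00 1.000e-03 1.552e+00] F [-0.3 -0.3 -2.4] target [0.5496 0.1577 0.0505] delta cm [0.09 0.11 0.74] rot deg [6.2 0.1 0.1]
```

View pics/s8.png

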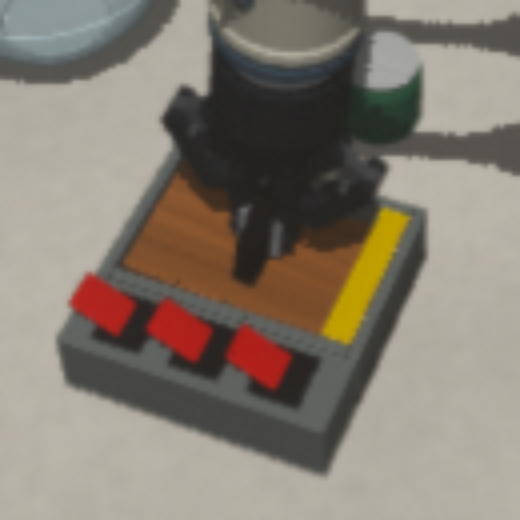

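Emit:
step_arm --pt "0.1 0.1 0.3 3.1 0 0 0" --pt "0 0 0.3 3.1 0 0 0" --pt "0 0 0 0 0 0 0" --pt "0 0 0 0 0 0 0"

```text
clock: 13.65
tool_pos: [0.5485, 0.1586, 0.0556]
eef_rot: [3.134, -0.0, 1.554]
force: [0.9, -0.3, -1.5]
gripper_width: 0.0128
```

Run:
```python
from tgt import *
delta([0,0,48],0)
cv2.imwrite('pics/w9.png',robot.grab_frame('wrist'))
```

```text
t 13.65 tcp [0.5485 0.1586 0.0556] [ 3.134 -0.     1.554] F [ 0.9 -0.3 -1.5] target [0.5496 0.1577 0.0505] delta cm [-0.09  0.1   0.51] rot deg [ 0.4 -0.   0.2]
```

View pics/w9.png

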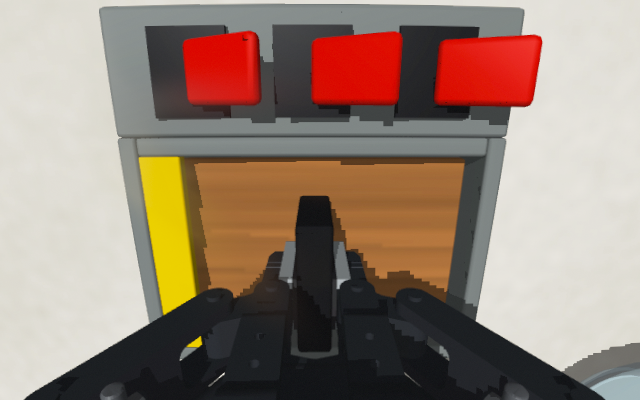

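Emit:
step_arm --pt "0 0.1 0.2 0.4 0 0 0" --pt "0 0 0.15 0 0 0 0" --pt "0 0 0.1 0 0 0 0" --pt "0 0 0 0 0 0 0" --pt "0 0 0 0 0 0 0"

```text
clock: 14.12
tool_pos: [0.5493, 0.1584, 0.0494]
eef_rot: [-3.136, 0.0, 1.553]
force: [-0.6, -0.3, -2.6]
gripper_width: 0.0132
```

Emit:
step_arm --pt "0 0 0.1 0 0 0 0" --pt "0 0 0 0 0 0 0" --pt "0 0 0 0 0 0 0"

```text
clock: 14.37
tool_pos: [0.5496, 0.1584, 0.0487]
eef_rot: [-3.137, -0.0, 1.553]
force: [-0.1, 0.2, -1.5]
gripper_width: 0.0131
```

Emit:
step_arm --pt "0 0 0.1 0 0 0 0" --pt "0 0 0 0 0 0 0" --pt "0 0 0 0 0 0 0"

```text
clock: 14.62
tool_pos: [0.5498, 0.1585, 0.0484]
eef_rot: [-3.137, -0.0, 1.553]
force: [-4.2, 0.7, 4.7]
gripper_width: 0.0131
```

Ledge contact: the force went from -2.6 to +4.7 N. I let go and back off straight up.

Emit:
step_arm --pt "0 0 0 0 0 0 0.4" --pt "0 0 0 0 0 0 0.4" --pt "0 0 0 0 0 0 0.4" --pt "0 0 0 0 0 0 0.4" --pt "0 0 -2 0 0 0 0.4" --pt "0 0 -3 0 0 0 0.4" --pt "0 0 -4 0 0 0 0.4" --pt "0 0 -4 0 0 0 0.4" --pt "0 0 -4 0 0 0 0.4" --pt "0 0 -4 0 0 0 0.4"

```text
clock: 15.45
tool_pos: [0.5502, 0.1583, 0.2593]
eef_rot: [-3.136, 0.0, 1.553]
force: [0.7, -0.3, -0.5]
gripper_width: 0.0343
```

Emit:
step_arm --pt "0 0 -4 0 0 0 0.4" --pt "0 0 0 0 0 0 0.4" --pt "0 0 0 0 0 0 0.4" --pt "0 0 0 0 0 0 0.4"

```text
clock: 15.78
tool_pos: [0.5508, 0.1584, 0.2969]
eef_rot: [-3.136, 0.0, 1.553]
force: [0.5, 0.4, -0.9]
gripper_width: 0.0345
```

Run:
```python
from h import *
import pickle
s=robot.sense();print(s['clock'],s['tool_pos'],s['force'])
c=calib('wrist');pickle.dump(c,open('w10.pkl','wb'));im=robot.grab_frame('wrist');cv2.imwrite('pics/w10.png',im)
im=robot.grab_frame('side');cv2.imwrite('pics/s10.png',cv2.resize(im[100:400,200:450],None,fx=2,fy=2))
im=robot.grab_frame('side');cv2.imwrite('pics/s10c.png',cv2.resize(im[220:330,240:370],None,fx=5,fy=5,interpolation=cv2.INTER_CUBIC))
```

```text
15.7833 [0.55084143 0.15835991 0.2968915 ] [ 0.45052857  0.44158313 -0.85195625]
```

View pics/w10.png

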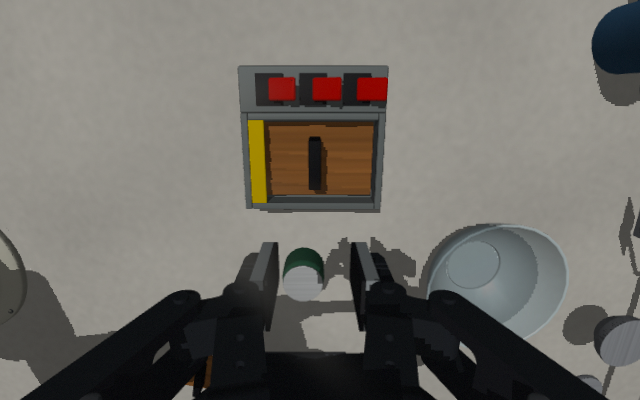

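View pics/s10c.png

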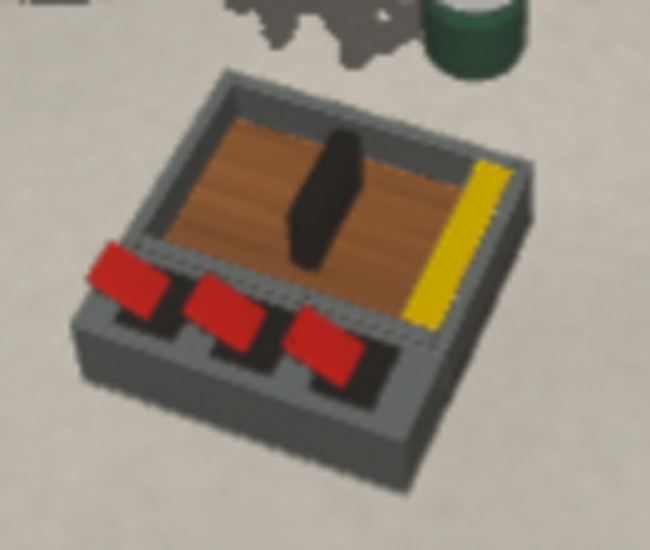

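Run:
```python
import cv2
im=cv2.imread('pics/w10.png');cv2.imwrite('pics/w10c.png',cv2.resize(im[60:220,230:400],None,fx=4,fy=3.7,interpolation=cv2.INTER_CUBIC))
```

```text
(no output)
```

View pics/w10c.png

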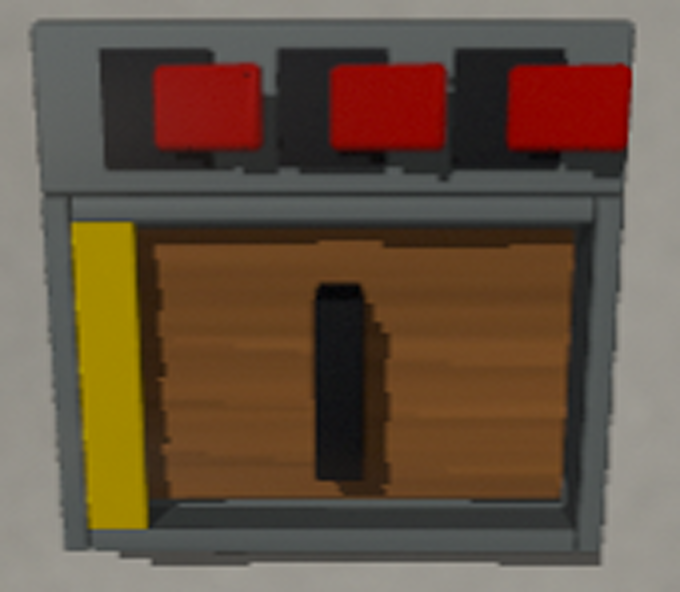

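View pics/s10.png

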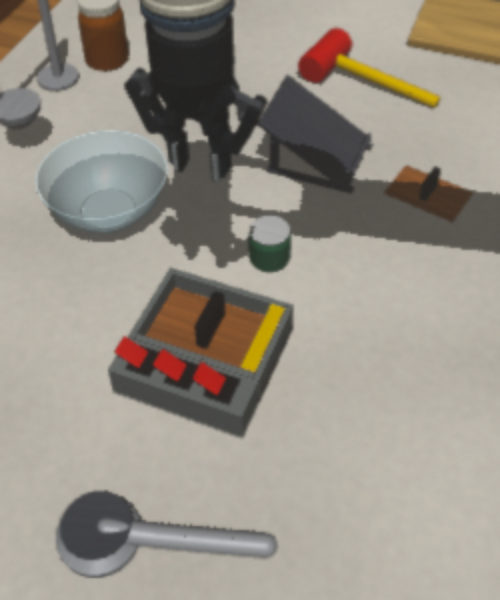

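Run:
```python
from h import *
import pickle
from scipy.spatial.transform import Rotation as Ro
c=pickle.load(open('w10.pkl','rb'))
U=np.array([.5496,.159,0]);Rz=Ro.from_euler('z',-.02)
def w(u): return (np.array(u,float)+.5)/[4,3.7]-.5+[230,60]
# unit check, then cover points at flat heights
def loc(u,z): return (Rz.inv().apply(onz(c,w(u),z)-U)*1e3).round(1).tolist()
print('unit corners',loc([(33,22),(634,24),(602,550),(67,548)],.048))
print('cover +x edge @z=28',loc([(574,243),(563,500)],.028),'rib top ends @68',loc([(318,299),(362,299),(316,480),(363,480)],.068))
# toggles: tip edge height candidates: right edge x at each
for k,(u,x) in enumerate((((263,108),-48),((446,108),0),((630,108),48))):
    for a in(1.0,1.2,1.35,1.5):
        t=a-.4; z=.050+.034*np.cos(t)
        P=U+Rz.apply(np.array([x+34*np.sin(t),82,0])/1e3)+[0,0,z]
        print(k+1,a,'pred col',(proj(c,P)[0,0]).round(1),'obs',w(u)[0].round(1))
```

```text
unit corners [[-81.6, 107.0, 48.0], [80.7, 106.6, 48.0], [81.2, -55.1, 48.0], [-81.2, -54.9, 48.0]]
cover +x edge @z=28 [[71.0, 42.1, 28.0], [72.0, -43.8, 28.0]] rib top ends @68 [[-4.3, 28.8, 68.0], [7.6, 28.8, 68.0], [-5.0, -26.1, 68.0], [8.2, -26.0, 68.0]]
1 1.0 pred col 284.5 obs 295.4
1 1.2 pred col 290.0 obs 295.4
1 1.35 pred col 293.5 obs 295.4
1 1.5 pred col 296.3 obs 295.4
2 1.0 pred col 332.1 obs 341.1
2 1.2 pred col 337.0 obs 341.1
2 1.35 pred col 339.9 obs 341.1
2 1.5 pred col 342.2 obs 341.1
3 1.0 pred col 379.6 obs 387.1
3 1.2 pred col 383.9 obs 387.1
3 1.35 pred col 386.3 obs 387.1
3 1.5 pred col 388.0 obs 387.1
```

Run:
```python
from cell import robot
print(robot.sense()['clock'],robot.sign_off())
```

```text
the job is handed in; nothing more can be done
15.9333 None
```

The job is done and handed in at 15.9 s. I first swept the three toggles over with the shut fingertip. I then took the larger cover off the stand, tucked its edge under the lip, levelled it onto the ledges, let go and backed straight up.

**Last checks, from the wrist camera and a side picture:**
- **Toggles:** all three measure about 1.4 rad, so they are off.
- **Cover:** it looks flat in the well. Its far edge is at about +71 to +72 mm, and its centre is about 1.5 mm in x and within about 1.5 mm in y of the well's centre. I got this by assuming it sits at the seated height; the edge and the rib top then agree, so it isn't tilted.
- **Contact:** the wrist force went from -2.6 to +4.7 N as the cover met the ledges.
- **Bystanders:** the bowl, mallet, shower head and tin looked unmoved in the side picture, judged by eye. The gripper was clear of everything.

**Disagreements:** early on, the scene and side views differed from the wrist views by up to about 6 mm. I used the wrist-camera fits, whose residuals were about 1 mm. No check failed.

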